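Clamp a memo pad in the desk stand with its wing screw

TASK

Push the memo pad along the plate of the metal desk stand until its far edge rests flush against the upright back panel, then turn the black wing knob clockwise until the foot below it bites on the pad, and then only about twenty degrees more, so that the pad is held firmly without being crushed. The wings pass close to the back panel: take them by their upper part, do not ram the panel with the gripper, and push the pad gently. Leave the other things on the desk alone.

Things in the scene. Friction and masses are not known exactly. Their poses are not given: they have to be found in the camera images.
- memo_stand: Aluminium desk stand, fixed to the desk. Base plate 200 (x) x 110 (y) x 8 mm; origin at the centre of its underside; x points along the plate to the back panel, z up. From the panel a bridge (36 mm wide in y, 46 to 56 mm above the desk) reaches 42 mm forward over the plate and carries the clamp screw.
- back_panel: Upright aluminium panel, 6 mm thick, 100 mm wide in y, top edge 76 mm above the desk; origin in the middle of its lower edge. Its front face stops the pad; the face is 71 mm from the stand's origin along the stand's x and 26 mm behind the screw's axis.
- stop_face (a point): Point in the middle of the panel's front face, 13.5 mm above the desk. The pad pushed home has its origin 52.5 mm in front of it (18.5 mm ahead of the stand's origin).
- memo_pad: White paper pad, 105 (its x) x 74 (its y) x 12 mm, on the plate (8 mm above the desk); origin at the centre of its underside, x along its long side to the panel. Begins 30 to 50 mm short of the panel, up to 5 mm to the side, up to 0.12 rad askew. Pushed at the middle of its near (-x) edge it slides with under 1 N and squares itself against the panel.
- screw_axis (a point): Point on the vertical axis of the clamp screw, 45 mm ahead of the stand's origin, 94 mm above the desk, level with the wing tops; axes as the stand's. The screw has a friction of about 0.26 Nm while turning, little of it felt once stopped, and stays where left; a pinch of 40 N on the wings, 14 mm deep, turns it without slipping.
- wing_top (a point): Point on the screw's axis level with the wing tops, turning with the knob: its x axis runs along the wings (yaw = stand's yaw - knob angle). Two flat black wings, 40 mm from tip to tip, 9 mm thick, with an 8 mm wide dip between them, tops 94 mm above the desk; their tips sweep 6 mm from the panel, whose top edge is 18 mm lower than the wing tops.
- wing_knob (a joint): Angle of the knob (rad, 0 to 6), growing clockwise seen from above; begins at 0.2 to 0.7. Each rad lowers the foot 5 mm. The foot bites at 1.25 to 2.85 rad (its height was set by hand and differs): there the torque, also with the tool stopped, steps up by about 0.08 Nm, then grows 0.15 Nm per rad. Its zero shifts from grasp to grasp.
- spindle: Steel spindle of the screw with a sprung rubber foot (24 mm across) that presses straight down and does not turn; origin on the axis, at the bridge. The foot's own height is not read. Its force on the pad is 16 N at once when it bites and grows about 30 N per rad from there: 20 to 36 N (about 0.15 to 0.65 rad past the bite) is firm, more crushes the pad.
- glue_stick: Glue stick standing on the desk (26 x 26 x 90 mm), to be left alone; origin at its foot.
- tape_roll: Small roll of decorative tape lying flat (50 mm across, 15 mm high), to be left alone.
- usb_stick: USB stick (54 x 17 x 8 mm) lying on the desk, to be left alone.
- lip_balm: Lip balm standing on the desk (19 x 19 x 68 mm), to be left alone.
Things that resemble listed ones, but are neither listed nor needed, are in the scene too. There is more than one size of the memo_pad; the one meant has the size given above.

How it is judged:
By the outcome, as a careful person would: the job done as asked, in the order asked, and still so for the second after the job is handed in, with the robot touching nothing.
It also fails if it takes over 72 s, if anything falls off the work surface, if the arm or the gripper's body presses on something with over 40 N, if the wrist force passes 120 N, or if a joint passes its speed limit or range.

ROBOT

A 6-joint arm with a two-finger parallel gripper is mounted at the origin on a cart in front of the work surface, level with it; the furniture and walls round the work are solid. World frame = base frame: x ahead of the robot, y to its left, z up, the work surface at z = 0. Lengths are in m, angles in degrees, forces in N, time in s.
With the tool pointing down it reaches from about 0.3 to 0.75 m from the base axis. Payload 8.5 kg.
Tool frame: the origin (TCP) lies at the very end of the fingers, on their centre line; the grasp point (between the pads) lies 19 mm behind it (env.hold_point_z is the distance from the TCP to the grasp point, in m); z points along the fingers, y is the line along which they close (so a half turn about z gives the same grasp; the last joint's range is limited). The gripper opens to 85 mm and grips with 20 to 120 N. Pads are 22 mm wide; open, the fingers measure 114 mm over their backs; the gripper's body (76 mm by 85 mm) begins 54 mm behind the grasp point. The pads swing forward as they close: fully open they stand 13 mm farther back than shut.
Start: joints at [-87.279, 21.807, 74.336, -0, 83.858, -12.336], TCP at [0.143, -0.531, 0.231] pointing down, gripper open.
Joint ranges: [-178.18, 178.18], [-50.72, 133.34], [12.68, 142.11], [-81.47, 261.47], [9.98, 163.14], [-165.26, 165.26]. Speed limits (degrees/s): [136.94, 136.94, 180, 180, 180, 180].

INTERFACE

Orientations are given as a 3x3 rotation matrix whose columns are the frame's x, y, z axes.
In Python, from rig import env, optics gives the robot as it stands.
- The arm moves only by the shell command python3 -m jog 'ROWS' [OPENING] [FORCE]. ROWS is JSON, a list of rows, each an object with "linear": the shift along the tool's x, y, z in units of 40 mm (1.0 is 40 mm), a list of three; "roll": the turn about the tool's z in units of 5 degrees (1.0 is 5 degrees). A call has 1 to 12 rows; each row shifts and turns the commanded pose from where the row before left it, along the tool's axes as they then stand; what a row does not reach is not made up. A row lasts 1/12 s, in which the tool goes at most 41.7 mm and 7.16 degrees, less where a joint would pass 70% of its speed; a pose out of reach is approached as far as the arm can. A call is refused whole if a number of a shift passes 1 or a number of a turn 1, either way. A call with a gripper value outside its range is refused whole. OPENING is the opening, from -1 (shut) to 1 (fully open), set as the call begins (- or left out, the last holds). The fingers move at their own pace and stop on an object; FORCE is the grip in N (left out, the last holds). Time passes only in rows, so rows that do not move let the fingers close. It gives the time, the measured TCP pose, the force, the opening and the grip force at its end, in the units of the state.
- env.observe(): the state, without advancing time (a new reading comes with each control period).
- optics.get_image(name): name is "scene" or "top"; returns the picture (420x560x3 uint8, red, green, blue); there is no depth.
- optics.calibration(name): a dict with "fov_y" (degrees; the focal length in pixels is half the picture's height over the tangent of half this angle, whatever the lens; pixels are square), "cx", "cy" (the principal point, pixels), "D" ([k1, k2, p1, p2, k3] as OpenCV has them; the pictures are not rectified), "T" (4x4, takes a point from camera to world coordinates). Camera axes: x right, y down, z forward; pixel columns grow to the right and rows downward; lengths in m; the calibration is good to about 2 mm. A picture is of the moment at which its call begins. calibration takes no time and is no camera call.
- env.close_job(): hands the job in; it is judged then, once.
The state is a dict: "time_s": time; "q": joint angles; "qvel": joint speeds; "joint_efforts": joint torques, N m; "position": TCP position; "tool_rot": TCP orientation; "ft_force": force on the tool from outside, world axes, zero at the start; "wrist_torque": the same for the moment, N m; "grip_width": finger opening in m; "gripper_force": force on a finger pad.
Only numpy, scipy, OpenCV 4.12 (cv2) and the standard library are available. Lean on these libraries where they do the work, as an engineer would, in place of code of your own. Each camera call takes 0.05 s, during which the arm holds its last target. There are 200 camera calls.

## Working session

There is one attempt and no reset: what is moved stays moved. The work goes in short steps, Python scripts to look and compute and a shell command to move; the robot and the scene stay as the last step left them, time stands still between calls to the robot, and variables do not carry over. Pictures are saved under pics/ and viewed, at most 10 in all, crops included, and the job is handed in when it is done.

```bash
mkdir -p pics; ls; python3 - <<'E'
from rig import env, optics
import cv2, numpy as np
for n in("scene","top"):
    im=optics.get_image(n); cv2.imwrite(f"pics/{n}0.png",im[:,:,::-1])
    c=optics.calibration(n); print(n,c)
s=env.observe(); print(s['time_s'],s['position'],np.round(s['tool_rot'],3).tolist(),s['ft_force'],s['wrist_torque'],s['grip_width'],env.hold_point_z)
E
```

```text
pics
scene {'fov_y': 56.24598871071425, 'cx': 281.942396003763, 'cy': 210.95235844900967, 'D': array([-0.05390982,  0.        ,  0.        ,  0.        ,  0.        ]), 'T': array([[-0.79038439, -0.46878575,  0.394376  ,  0.18673102],
       [-0.61227047,  0.58301705, -0.53405617,  0.27310946],
       [ 0.02042999, -0.66357444, -0.74783125,  0.70825837],
       [ 0.        ,  0.        ,  0.        ,  1.        ]])}
top {'fov_y': 48.96595720918728, 'cx': 276.74269774423954, 'cy': 207.08478420000282, 'D': array([0.03831483, 0.        , 0.        , 0.        , 0.        ]), 'T': array([[-0.00211728, -0.98944354,  0.14490343,  0.33905225],
       [-0.99990656,  0.00405166,  0.01305565, -0.20798809],
       [-0.01350493, -0.14486225, -0.98935966,  1.29773168],
       [ 0.        ,  0.        ,  0.        ,  1.        ]])}
0.1 [ 0.14285557 -0.53086299  0.23076756] [[0.966, 0.26, -0.0], [0.26, -0.966, 0.001], [0.0, -0.001, -1.0]] [0.46543388 0.12142467 0.62210785] [0.02495477 0.0345012  0.02701153] 0.08541808383349718 0.0187
```

View pics/scene0.png

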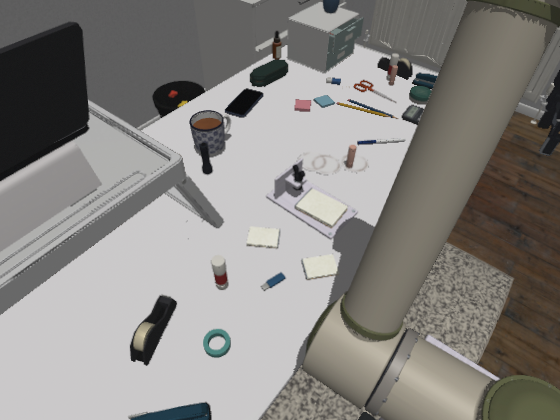

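View pics/top0.png

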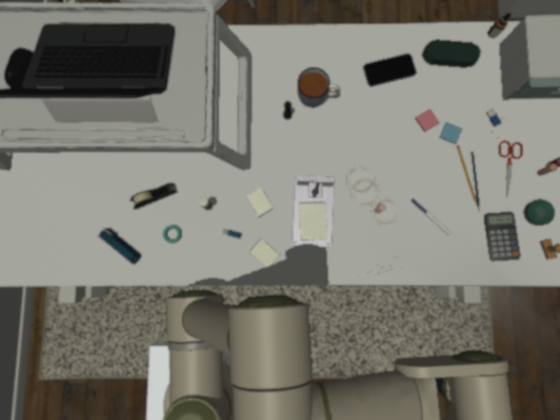

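The top view shows the stand at about (314,212), with its panel towards the image's upper edge, the knob at about (316,189) and a pad on its plate at (312,221). Loose smaller pads lie at (259,202) and (264,252). In the scene view the stand is at (312,205), the knob at (298,175), and the pad on the plate at (322,207). I'll confirm in an enlarged crop.

```bash
cat > h.py <<'E'
import numpy as np, cv2
from rig import env, optics
def K(n):
    c=optics.calibration(n); f=210/np.tan(np.radians(c['fov_y']/2))
    return np.array([[f,0,c['cx']],[0,f,c['cy']],[0,0,1]]),c['D'],c['T']
def ray(n,p):
    k,D,T=K(n); u=cv2.undistortPoints(np.array(p,float).reshape(-1,1,2),k,D).reshape(-1,2)
    d=np.c_[u,np.ones(len(u))]@T[:3,:3].T
    return T[:3,3],d/np.linalg.norm(d,axis=1)[:,None]
def onz(n,p,z):
    o,d=ray(n,p); return o+d*((z-o[2])/d[:,2])[:,None]
def proj(n,P):
    k,D,T=K(n); R=T[:3,:3].T; return cv2.projectPoints(np.array(P,float).reshape(-1,3),cv2.Rodrigues(R)[0],-R@T[:3,3],k,D)[0].reshape(-1,2)
def tri(pa,pb):
    a,da=ray("scene",pa);b,db=ray("top",pb);out=[]
    for x,y in zip(da,db):
        s=np.linalg.lstsq(np.c_[x,-y],b-a,rcond=None)[0]
        p,q=a+x*s[0],b+y*s[1]; out.append(np.r_[(p+q)/2,np.linalg.norm(p-q)])
    return np.array(out)
E
python3 - <<'E'
import cv2,numpy as np
from h import *
a=cv2.imread("pics/scene0.png")[150:245,255:365]; b=cv2.imread("pics/top0.png")[170:250,275:350]
a=cv2.resize(a,None,fx=4.0,fy=4.0,interpolation=cv2.INTER_CUBIC); b=cv2.resize(b,None,fx=4.75,fy=4.75,interpolation=cv2.INTER_CUBIC)
w=np.zeros((380,800,3),np.uint8); w[:380,:440]=a[:380]; w[:380,440:440+356]=b[:380]
cv2.imwrite("pics/crop0.png",w)
im=cv2.imread("pics/top0.png")
hsv=cv2.cvtColor(im,cv2.COLOR_BGR2HSV)
for n,f,r,z in(("top","top0",(170,275,275,240),0),):pass
for n,roi in(("top",(240,180,350,270)),("scene",(240,180,365,285))):
    im=cv2.imread(f"pics/{n}0.png").astype(int)
    m=((im[:,:,1]-im[:,:,0]>10)&(im.sum(2)>300)).astype(np.uint8)
    z=np.zeros_like(m);x0,y0,x1,y1=roi;z[y0:y1,x0:x1]=m[y0:y1,x0:x1]
    for c in cv2.findContours(z,0,2)[0]:
        if cv2.contourArea(c)<80: continue
        q=cv2.boxPoints(cv2.minAreaRect(c)) if n=="top" else cv2.approxPolyDP(c,.06*cv2.arcLength(c,True),True).reshape(-1,2)
        P=onz(n,q,0.01 if abs(q[:,0].mean()-315)>25 else .02)
        print(n,q.mean(0),q.round(1).tolist(),P[:,:2].round(3).tolist(),np.linalg.norm(np.diff(P,axis=0),axis=1).round(4))
E
```

```text
top [264.31216 252.93097] [[248.10000610351562, 251.60000610351562], [261.29998779296875, 237.0], [280.5, 254.1999969482422], [267.29998779296875, 268.8999938964844]] [[0.403, -0.111], [0.443, -0.148], [0.395, -0.201], [0.355, -0.165]] [0.0547 0.072  0.0544]
top [312.59024 220.75638] [[298.70001220703125, 203.10000610351562], [325.0, 202.0], [326.5, 238.39999389648438], [300.20001220703125, 239.5]] [[0.537, -0.253], [0.54, -0.326], [0.438, -0.329], [0.435, -0.256]] [0.0736 0.1019 0.0727]
top [259.11765 201.52942] [[244.39999389648438, 195.60000610351562], [260.79998779296875, 185.6999969482422], [273.8999938964844, 207.5], [257.3999938964844, 217.39999389648438]] [[0.561, -0.099], [0.589, -0.146], [0.527, -0.183], [0.499, -0.137]] [0.0545 0.0728 0.0542]
scene [319.75 266.  ] [[332, 255], [303, 260], [308, 277], [336, 272]] [[0.389, -0.186], [0.43, -0.137], [0.398, -0.109], [0.359, -0.155]] [0.0641 0.0427 0.06  ]
scene [262.5  236.25] [[250, 228], [247, 243], [276, 245], [277, 229]] [[0.58, -0.139], [0.557, -0.102], [0.504, -0.138], [0.53, -0.175]] [0.043  0.0644 0.0454]
scene [320.5 207. ] [[297, 204], [327, 225], [346, 210], [312, 189]] [[0.535, -0.258], [0.443, -0.249], [0.434, -0.316], [0.536, -0.322]] [0.0923 0.0674 0.1028]
```

View pics/crop0.png

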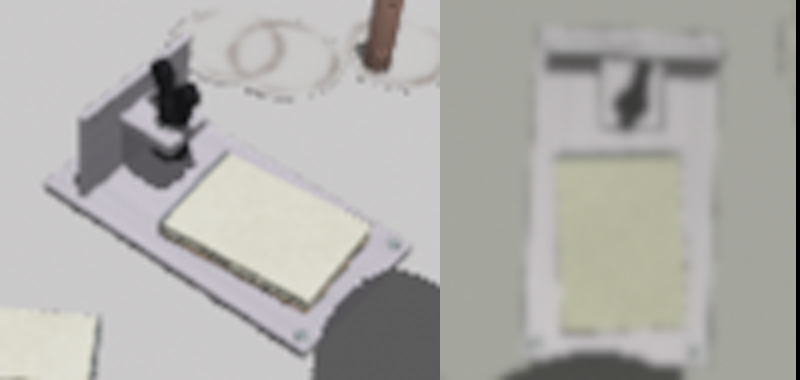

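The pad on the stand's plate measures 102–105 x 73 mm, while the two loose pads (top 259,202 and 264,252) measure 73 x 55 mm, so the one on the plate is meant. The crop shows the panel, the bridge and the knob, whose wings are turned clockwise from the stand's x. Next I measure the stand and the wings.

```bash
python3 - <<'E'
from h import *
im=cv2.imread("pics/top0.png").astype(float)
d=im[:,:,0]-im[:,:,1]   # plate purple: b-g
print(d[215,285:345].astype(int).tolist()); print(im[215,285:345].sum(1).astype(int).tolist())
def edges(rows,off):
    L=[];R=[]
    for r in rows:
        s=d[r,285:345]; t=(s[:6].mean()+s.max())/2
        i=np.where(s>t)[0]; a,b=i[0],i[-1]
        L.append([285+a-1+(t-s[a-1])/(s[a]-s[a-1]),r]); R.append([285+b+(s[b]-t)/(s[b]-s[b+1]),r])
    return np.array(L),np.array(R)
L,R=edges(range(196,238),0)
for n,e in(("L",L),("R",R)):
    P=onz("top",e,.008); c=np.polyfit(P[:,0],P[:,1],1); print(n,"yaw",np.degrees(np.arctan(c[0])),"y at x=.5",np.polyval(c,.5),"res",np.std(P[:,1]-np.polyval(c,P[:,0])))
# panel corners: far/front ends
print("panel tri TL,TR",tri([[275,180],[302,160]],[[297.1,176.5],[334,176.5]]).round(4).tolist())
for n,(x0,y0,x1,y1),th in(("top",(300,178,330,200),150),("scene",(288,160,308,185),120)):
    g=cv2.imread(f"pics/{n}0.png").astype(int).sum(2); print(n); print(g[y0:y1,x0:x1])
# column profile along plate
print(im[170:200,312].astype(int).tolist())
E
```

```text
[-9, -8, -8, -9, -9, -9, -9, -7, -4, -1, 1, 1, 2, -2, -9, -18, -22, -22, -23, -23, -22, -23, -22, -23, -23, -23, -22, -22, -22, -22, -22, -22, -22, -22, -21, -21, -21, -22, -22, -20, -14, -5, -1, 1, 1, 1, 0, -3, -6, -6, -8, -7, -7, -8, -7, -7, -7, -7, -7, -7]
[487, 486, 488, 487, 487, 487, 484, 477, 486, 534, 571, 577, 573, 559, 536, 526, 527, 527, 526, 526, 524, 523, 524, 523, 523, 526, 527, 527, 524, 524, 521, 518, 518, 521, 522, 523, 522, 524, 524, 529, 538, 549, 550, 550, 553, 553, 524, 475, 461, 477, 486, 487, 487, 486, 487, 488, 487, 488, 487, 488]
L yaw -3.230047407689739 y at x=.5 -0.23657791401652473 res 0.000287476378937599
R yaw -3.0960839680935948 y at x=.5 -0.34664028280292797 res 0.0004295594825822767
panel tri TL,TR [[0.5996, -0.249, 0.0685, 0.0072], [0.5976, -0.3505, 0.0637, 0.0125]]
top
[[525 520 513 510 510 513 508 509 501 495 498 508 511 508 505 502 508 520
  528 527 526 520 520 519 517 514 509 500 496 499]
 [514 511 506 503 502 502 502 498 493 486 482 486 490 488 488 488 493 508
  519 521 521 520 519 518 516 515 511 509 506 501]
 [458 460 457 456 457 457 458 457 4
[... 4402 characters left out ...]
4 332 369 474
  568 608]
 [276 276 303 403 505 562 585 589 567 534 524 499 383 268 262 338 471 561
  591 593]
 [255 264 281 296 366 448 531 578 586 589 590 569 435 276 319 461 564 589
  588 588]]
[[158, 165, 164], [157, 165, 164], [157, 165, 164], [157, 165, 164], [156, 163, 162], [155, 161, 160], [163, 165, 166], [171, 171, 173], [170, 169, 172], [163, 162, 165], [150, 149, 152], [133, 133, 135], [138, 137, 140], [161, 160, 163], [177, 176, 179], [181, 181, 184], [182, 181, 184], [178, 177, 181], [166, 165, 168], [144, 143, 145], [117, 117, 119], [96, 96, 97], [95, 95, 96], [112, 112, 113], [127, 127, 129], [129, 128, 131], [128, 127, 130], [146, 145, 148], [171, 170, 173], [183, 182, 185]]
```

```bash
python3 - <<'E'
from h import *
yaw=np.radians(-3.16); ux=np.array([np.cos(yaw),np.sin(yaw)]); uy=np.array([-ux[1],ux[0]])
c0=np.array([.5,-.2916])
f=lambda P:np.c_[(P[:,:2]-c0)@ux,(P[:,:2]-c0)@uy].round(4).tolist()
print("scene plate far-left,near-right,near-left", f(onz("scene",[[266.25,196.75],[357.5,212.5],[331.25,238.75]],.008)))
print("top near corners", f(onz("top",[[293.3,242.6],[330.8,246.2]],.008)))
print("top panel front top edge", f(onz("top",[[303,180.55],[327,180.9]],.076)),"bottom",f(onz("top",[[303,184.8]],.008)))
print("top panel back top edge", f(onz("top",[[312,175.5]],.076)))
print("scene panel TL,TR",f(onz("scene",[[275,180],[302,160]],.076)))
# wings dark masks; top-plane coordinates
for z in(.094,):
  print("scene far wing top corners",f(onz("scene",[[292.5,165],[297.5,165],[299,171],[303.5,172]],z)))
g=cv2.imread("pics/top0.png").astype(int).sum(2)
m=np.zeros(g.shape,np.uint8); m[181:192,312:320]=(g[181:192,312:320]<300)
ys,xs=np.where(m); print("top dark upper rows per-row centre on z=.09")
for r in range(182,199):
    s=np.clip(450-g[r,308:321],0,None); s=s*(g[r,308:321]<350)
    if s.sum(): x=(s*np.arange(308,321)).sum()/s.sum(); print(r,round(x,2),f(onz("top",[[x,r]],.094)))
E
```

```text
scene plate far-left,near-right,near-left [[0.1117, 0.0581], [-0.0853, -0.0495], [-0.0851, 0.0566]]
top near corners [[-0.0754, 0.0505], [-0.0799, -0.0542]]
top panel front top edge [[0.0883, 0.0337], [0.0906, -0.0309]] bottom [[0.0901, 0.0308]]
top panel back top edge [[0.1034, 0.01]]
scene panel TL,TR [[0.0885, 0.0525], [0.0863, -0.0441]]
scene far wing top corners [[0.0794, 0.0015], [0.0707, -0.0064], [0.055, 0.0072], [0.0452, 0.0029]]
top dark upper rows per-row centre on z=.09
182 313.96 [[0.0821, 0.005]]
183 315.99 [[0.0797, -0.0004]]
184 317.41 [[0.0772, -0.0043]]
185 317.02 [[0.0744, -0.0034]]
186 316.9 [[0.0717, -0.0032]]
187 316.48 [[0.069, -0.0022]]
188 316.34 [[0.0662, -0.0019]]
189 315.56 [[0.0635, 0.0]]
190 315.31 [[0.0607, 0.0006]]
191 314.91 [[0.058, 0.0015]]
192 314.86 [[0.0553, 0.0016]]
193 314.64 [[0.0526, 0.002]]
194 314.46 [[0.0499, 0.0024]]
195 314.01 [[0.0471, 0.0035]]
196 313.95 [[0.0444, 0.0035]]
```

Measured values:

| Item | Result |
|---|---|
| Plate width | 110.0 mm (matches the text) |
| Stand yaw | -3.16° |
| Stand origin | about (0.516, -0.291); the two views differ by about 5 mm, so it will be refined by contact |
| Pad near edge | about (0.437, -0.288) |

First I turn to the stand's yaw with the gripper shut, then go behind the pad.

```bash
python3 -m jog '[{"linear":[0,0,0],"roll":1},{"linear":[0,0,0],"roll":1},{"linear":[0,0,0],"roll":1},{"linear":[0,0,0],"roll":0.64}]' -1 40
python3 -m jog '[{"linear":[0.51,-0.54,0],"roll":0},{"linear":[0.51,-0.54,0],"roll":0},{"linear":[0.51,-0.54,0],"roll":0},{"linear":[0.51,-0.54,0],"roll":0},{"linear":[0.51,-0.54,0],"roll":0},{"linear":[0.51,-0.54,0.2],"roll":0},{"linear":[0.51,-0.54,0.3],"roll":0},{"linear":[0.51,-0.54,0.5],"roll":0},{"linear":[0.51,-0.54,0.5],"roll":0},{"linear":[0.51,-0.54,0.5],"roll":0},{"linear":[0.51,-0.54,0.5],"roll":0},{"linear":[0.51,-0.54,0.5],"roll":0}]'
python3 - <<'E'
from h import *
for n in("scene","top"): cv2.imwrite(f"pics/{n}1.png",optics.get_image(n)[:,:,::-1])
s=env.observe();R=s['tool_rot'];print(s['time_s'],s['position'],np.degrees(np.arctan2(R[1,0],R[0,0])),s['ft_force'],s['q'])
p=s['position']
a=cv2.imread("pics/scene1.png")[150:290,240:400];b=cv2.imread("pics/top1.png")[165:290,260:360]
cv2.imwrite("pics/crop1.png",np.hstack([cv2.resize(a,(480,420),interpolation=2),cv2.resize(b,(320,420),interpolation=2)]))
print(proj("scene",[p]),proj("top",[p]))
E
```

```text
time_s: 0.43
position: [0.1429, -0.5309, 0.2309]
tool_rot: [[0.998, -0.059, -0.0], [-0.059, -0.998, 0.001], [-0.0, -0.001, -1.0]]
ft_force: [0.6, 0.1, 0.5]
grip_width: 0.0385
gripper_force: 0.0
time_s: 1.43
position: [0.4023, -0.2844, 0.1103]
tool_rot: [[0.998, -0.055, -0.0], [-0.055, -0.998, 0.0], [-0.0, -0.0, -1.0]]
ft_force: [-0.1, 0.1, -0.5]
grip_width: -0.0002
gripper_force: 0.0
1.5333 [ 0.40236496 -0.28190231  0.10846702] -2.916324674938426 [-0.9046702   0.05606651  0.37389191] [-4.88732300e+01  2.38330584e+01  9.41238938e+01  4.24445485e-02
  6.24015315e+01  4.40238639e+01]
[[356.17938998 198.35609314]] [[311.72786536 249.66465927]]
```

View pics/crop1.png

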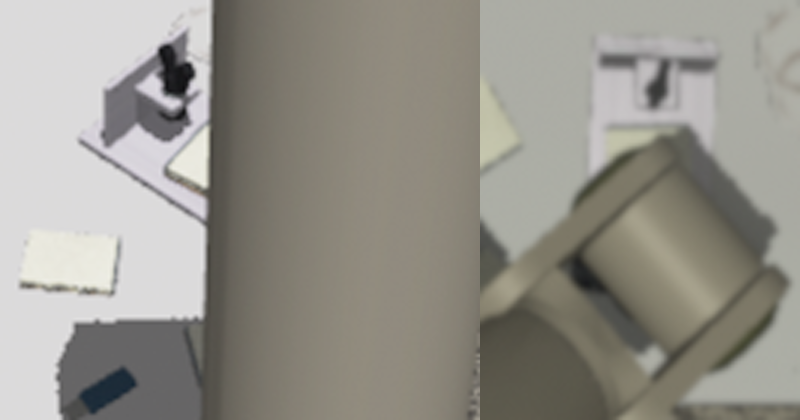

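The arm hides the fingers in both views. The pad and knob have not moved. I lower behind the pad.

```bash
python3 -m jog '[{"linear":[0,0.05,0.6],"roll":0},{"linear":[0,0.05,0.6],"roll":0},{"linear":[0,0,0.6],"roll":0},{"linear":[0,0,0.5],"roll":0},{"linear":[0,0,0],"roll":0},{"linear":[0,0,0],"roll":0},{"linear":[0,0,0],"roll":0}]'
```

```text
time_s: 2.12
position: [0.4016, -0.2904, 0.0205]
tool_rot: [[0.998, -0.055, 0.001], [-0.055, -0.998, -0.001], [0.001, 0.001, -1.0]]
ft_force: [-0.1, -1.1, -0.6]
grip_width: -0.0002
gripper_force: 0.0
```

```bash
python3 -m jog '[{"linear":[0,-0.1,0.16],"roll":0},{"linear":[0.2,0,0],"roll":0},{"linear":[0.15,0,0],"roll":0},{"linear":[0.1,0,0],"roll":0},{"linear":[0.1,0,0],"roll":0},{"linear":[0.1,0,0],"roll":0},{"linear":[0.1,0,0],"roll":0},{"linear":[0.1,0,0],"roll":0},{"linear":[0.1,0,0],"roll":0},{"linear":[0.1,0,0],"roll":0},{"linear":[0.1,0,0],"roll":0}]'
python3 -m jog '[{"linear":[0.1,0,0],"roll":0},{"linear":[0.1,0,0],"roll":0},{"linear":[0.05,0,0],"roll":0},{"linear":[0.05,0,0],"roll":0},{"linear":[0,0,0],"roll":0}]'
```

```text
time_s: 3.03
position: [0.4478, -0.2883, 0.0129]
tool_rot: [[0.998, -0.055, -0.0], [-0.055, -0.998, 0.0], [-0.0, -0.0, -1.0]]
ft_force: [-1.4, 0.1, 0.9]
grip_width: -0.0005
gripper_force: 0.6
time_s: 3.45
position: [0.4598, -0.2889, 0.0129]
tool_rot: [[0.999, -0.055, 0.0], [-0.055, -0.999, -0.0], [0.0, 0.0, -1.0]]
ft_force: [0.4, -0.3, 0.3]
grip_width: 0.0003
gripper_force: 0.0
```

```bash
for i in 1; do python3 -m jog '[{"linear":[0.05,0,0],"roll":0},{"linear":[0.05,0,0],"roll":0},{"linear":[0.05,0,0],"roll":0},{"linear":[0,0,0],"roll":0}]' | grep -E 'pos|ft'; done
python3 -m jog '[{"linear":[0.03,0,0],"roll":0},{"linear":[0.03,0,0],"roll":0},{"linear":[0,0,0],"roll":0}]' | grep -E 'time|pos|ft'
```

```text
position: [0.4658, -0.2893, 0.0129]
ft_force: [-0.1, -0.4, -0.1]
time_s: 4.03
position: [0.468, -0.2894, 0.0129]
ft_force: [0.1, 0.1, 0.1]
```

```bash
python3 -m jog '[{"linear":[0.03,0,0],"roll":0},{"linear":[0.03,0,0],"roll":0},{"linear":[0,0,0],"roll":0}]' | grep -E 'time|pos|ft'
```

```text
time_s: 4.28
position: [0.4704, -0.2895, 0.0129]
ft_force: [0.4, -0.4, -0.7]
```

```bash
python3 -m jog '[{"linear":[0.03,0,0],"roll":0},{"linear":[0.03,0,0],"roll":0},{"linear":[0,0,0],"roll":0}]' | grep -E 'time|pos|ft'
```

```text
time_s: 4.53
position: [0.4721, -0.2894, 0.0129]
ft_force: [-2.8, 0.7, 1.8]
```

```bash
python3 -m jog '[{"linear":[0.03,0,0],"roll":0},{"linear":[0.03,0,0],"roll":0},{"linear":[0,0,0],"roll":0}]' | grep -E 'time|pos|ft'
python3 - <<'E'
from h import *
for n in("scene","top"): cv2.imwrite(f"pics/{n}2.png",optics.get_image(n)[:,:,::-1])
a=cv2.imread("pics/scene2.png")[150:290,240:400];b=cv2.imread("pics/top2.png")[165:290,260:360]
cv2.imwrite("pics/crop2.png",np.hstack([cv2.resize(a,(480,420),interpolation=2),cv2.resize(b,(320,420),interpolation=2)]))
E
```

```text
time_s: 4.78
position: [0.4725, -0.289, 0.0128]
ft_force: [-14.7, 0.8, 8.7]
```

View pics/crop2.png

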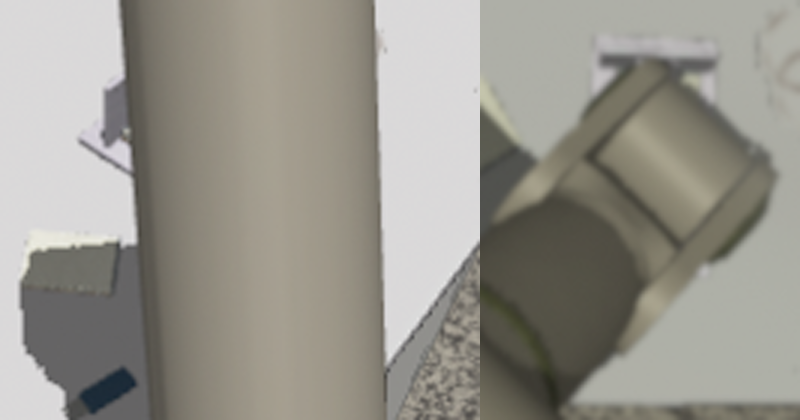

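The force rose to 15 N at x = 0.4725, so the pad is home there. The pictures show only the arm over it. Contact puts the screw axis at about (0.562, -0.2945), which agrees with the cameras. I back off, rise, open the gripper and turn.

```bash
python3 -m jog '[{"linear":[-0.2,0,0],"roll":0},{"linear":[-0.4,0,0],"roll":0},{"linear":[-0.3,0,0],"roll":0},{"linear":[-0.3,0,0.0],"roll":0},{"linear":[0,0,-0.6],"roll":0},{"linear":[0,0,-0.9],"roll":0},{"linear":[0,0,-0.9],"roll":0},{"linear":[0,0,-0.9],"roll":0},{"linear":[0,0,-0.9],"roll":-1},{"linear":[0,0,0],"roll":-1},{"linear":[0,0,0],"roll":-1},{"linear":[0,0,0],"roll":-1}]' | grep -E 'time|pos|ft'
python3 -m jog '[{"linear":[0,0,0],"roll":-1},{"linear":[0,0,0],"roll":-1},{"linear":[0,0,0],"roll":-1},{"linear":[0,0,0],"roll":-1},{"linear":[0,0,0],"roll":-1},{"linear":[0,0,0],"roll":-1},{"linear":[0,0,0],"roll":-1},{"linear":[0,0,0],"roll":-1},{"linear":[0,0,0],"roll":-1},{"linear":[0,0,0],"roll":-1},{"linear":[0,0,0],"roll":-1},{"linear":[0,0,0],"roll":-1}]' 0.2 40 | grep -E 'time|pos|ft'
python3 -m jog '[{"linear":[0,0,0],"roll":-1},{"linear":[0,0,0],"roll":-1},{"linear":[0,0,0],"roll":-1},{"linear":[0,0,0],"roll":-1},{"linear":[0,0,0],"roll":-1},{"linear":[0,0,0],"roll":-1},{"linear":[0,0,0],"roll":-1},{"linear":[0,0,0],"roll":-1},{"linear":[0,0,0],"roll":-1},{"linear":[0,0,0],"roll":-1},{"linear":[0,0,0],"roll":-1},{"linear":[0,0,0],"roll":-1}]'
python3 - <<'E'
from h import *
for n in("scene","top"): cv2.imwrite(f"pics/{n}3.png",optics.get_image(n)[:,:,::-1])
a=cv2.imread("pics/scene3.png")[150:290,240:400];b=cv2.imread("pics/top3.png")[165:290,260:360]
cv2.imwrite("pics/crop3.png",np.hstack([cv2.resize(a,(480,420),interpolation=2),cv2.resize(b,(320,420),interpolation=2)]))
s=env.observe();R=s['tool_rot'];p=s['position'];print(np.degrees(np.arctan2(R[1,0],R[0,0])),s['q'].round(1))
d=(np.array([.562,-.2945,.12])-p); print("tool-frame units",(R.T@d/.04).round(3))
E
```

```text
time_s: 5.88
position: [0.4274, -0.2873, 0.1817]
ft_force: [0.0, -0.3, 0.2]
time_s: 6.88
position: [0.4273, -0.2872, 0.181]
ft_force: [-0.5, -0.5, 0.3]
time_s: 7.88
position: [0.4273, -0.2872, 0.181]
tool_rot: [[-0.733, 0.681, 0.001], [0.681, 0.733, -0.0], [-0.001, 0.0, -1.0]]
ft_force: [0.2, -0.4, -0.5]
grip_width: 0.0512
gripper_force: 0.0
136.90539608895307 [-47.1  20.8  84.8   0.   74.3 -94. ]
tool-frame units [-2.584  2.168  1.527]
```

View pics/crop3.png

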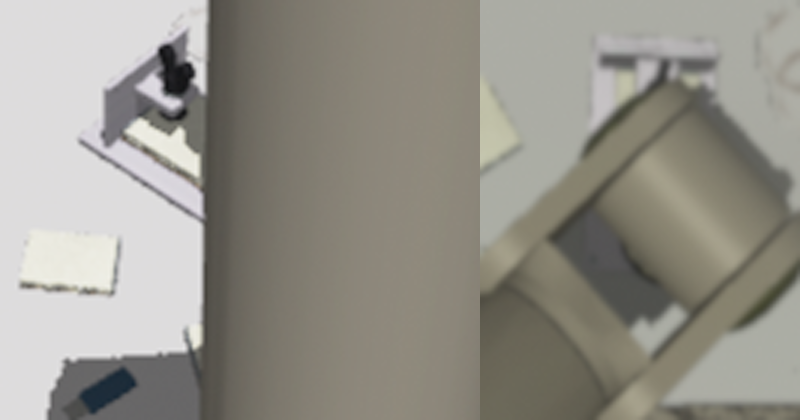

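The pad now lies under the bridge against the panel (in the crop its left far corner is at about (120,122)), and the knob is untouched. I finish the turn and go over the knob.

```bash
python3 -m jog '[{"linear":[0,0,0],"roll":-1},{"linear":[0,0,0],"roll":-1},{"linear":[0,0,0],"roll":-1},{"linear":[0,0,0],"roll":-1},{"linear":[0,0,0],"roll":-0.68},{"linear":[-0.8,0.24,0],"roll":0},{"linear":[-0.8,0.24,0],"roll":0},{"linear":[-0.8,0.24,0],"roll":0},{"linear":[-0.8,0.24,0],"roll":0},{"linear":[0,0,0.5],"roll":0},{"linear":[0,0,0.5],"roll":0},{"linear":[0,0,0],"roll":0}]'
python3 - <<'E'
from h import *
for n in("scene","top"): cv2.imwrite(f"pics/{n}4.png",optics.get_image(n)[:,:,::-1])
a=cv2.imread("pics/scene4.png")[140:230,250:350];b=cv2.imread("pics/top4.png")[150:250,265:355]
cv2.imwrite("pics/crop4.png",np.hstack([cv2.resize(a,(460,420),interpolation=2),cv2.resize(b,(340,420),interpolation=2)]))
s=env.observe();R=s['tool_rot'];p=s['position'];print(p,np.degrees(np.arctan2(R[1,0],R[0,0])),s['q'].round(1))
d=(np.array([.562,-.2945,.081])-p); print("tool-frame units",(R.T@d/.04).round(3),s['ft_force'],s['wrist_torque'])
print(onz("scene",[[280,190.7]],.02), "expect", np.array([.5172,-.292])+.071*np.array([.9985,-.0551])+.037*np.array([.0551,.9985]))
E
```

```text
time_s: 8.98
position: [0.5596, -0.293, 0.1368]
tool_rot: [[-0.94, 0.34, -0.005], [0.34, 0.94, 0.004], [0.006, 0.002, -1.0]]
ft_force: [-0.7, 0.7, -0.5]
grip_width: 0.0513
gripper_force: 0.0
[ 0.56044967 -0.29418615  0.14095476] 160.1540803416751 [ -38.4   34.2   68.2    0.    77.6 -108.6]
tool-frame units [-0.04   0.005  1.499] [-0.90697409  0.02785271  1.55666142] [-0.00428391 -0.04489165  0.00605481]
[[ 0.59410829 -0.26795518  0.02      ]] expect [ 0.5901322 -0.2589676]
```

View pics/crop4.png

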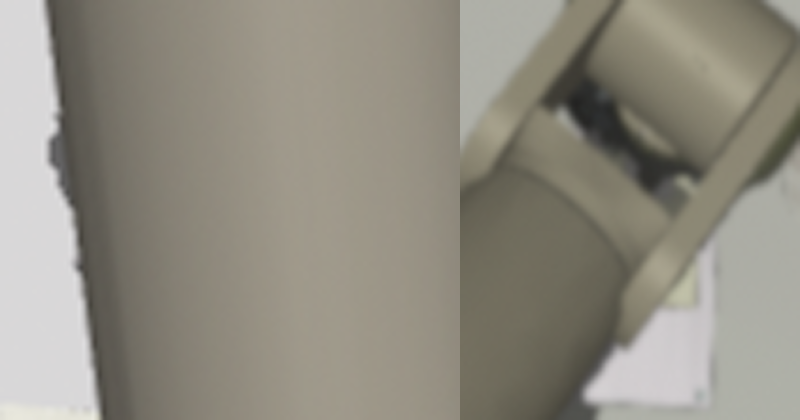

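```bash
python3 -m jog '[{"linear":[-0.04,0,0.3],"roll":0},{"linear":[0,0,0.3],"roll":0},{"linear":[0,0,0.3],"roll":0},{"linear":[0,0,0.3],"roll":0},{"linear":[0,0,0.27],"roll":0},{"linear":[0,0,0],"roll":0},{"linear":[0,0,0],"roll":0},{"linear":[0,0,0],"roll":0}]'
```

```text
time_s: 9.75
position: [0.5624, -0.2951, 0.083]
tool_rot: [[-0.941, 0.338, 0.001], [0.338, 0.941, -0.001], [-0.001, -0.0, -1.0]]
ft_force: [0.5, -0.3, -0.2]
grip_width: 0.0508
gripper_force: 0.0
```

```bash
python3 -m jog '[{"linear":[0,0,0],"roll":0},{"linear":[0,0,0],"roll":0},{"linear":[0,0,0],"roll":0},{"linear":[0,0,0],"roll":0},{"linear":[0,0,0],"roll":0},{"linear":[0,0,0],"roll":0}]' -1 40;python3 -c "
from h import *
s=env.observe();R=s['tool_rot'];print(s['position'],np.degrees(np.arctan2(R[1,0],R[0,0])),s['wrist_torque'],s['ft_force'],R.T@s['ft_force'])"
```

```text
time_s: 10.25
position: [0.5624, -0.2943, 0.0827]
tool_rot: [[-0.941, 0.337, 0.001], [0.337, 0.941, 0.0], [-0.001, 0.001, -1.0]]
ft_force: [0.6, 4.4, 5.5]
grip_width: 0.0068
gripper_force: 41.4
[ 0.56238124 -0.29429381  0.08267457] 160.27923338201742 [ 0.76745709 -0.15842229  0.12114689] [0.6460335  4.43176539 5.49491363] [ 0.88313753  4.3931525  -5.49292807]
```

The wings are held with 41 N on the pads and only small side forces. I start turning clockwise (positive roll) and log the stopped torque.

```bash
cat > t.py <<'E'
from h import *
s=env.observe();R=s['tool_rot'];p=s['position'];y=np.degrees(np.arctan2(R[1,0],R[0,0]))
print("t%.2f turned %.1f  Tz %.3f  F(tool) %s pos %s w %.4f g %.0f q6 %.0f je6 %.3f"%(s['time_s'],(160.28-y)%360,s['wrist_torque'][2],(R.T@s['ft_force']).round(1),p.round(4),s['grip_width'],s['gripper_force'],s['q'][5],s['joint_efforts'][5]))
E
python3 -m jog '[{"linear":[0,0.02,0],"roll":0},{"linear":[0,0,0],"roll":0.5},{"linear":[0,0,0],"roll":1},{"linear":[0,0,0],"roll":0.5},{"linear":[0,0,0],"roll":0},{"linear":[0,0,0],"roll":0}]'>/dev/null; python3 t.py
python3 -m jog '[{"linear":[0,0,0],"roll":0.5},{"linear":[0,0,0],"roll":1},{"linear":[0,0,0],"roll":0.5}]'>/dev/null; python3 t.py
python3 -m jog '[{"linear":[0,0,0],"roll":0},{"linear":[0,0,0],"roll":0}]'>/dev/null; python3 t.py
```

```text
t10.75 turned 10.0  Tz 0.031  F(tool) [ 2.   2.5 -4.3] pos [ 0.5624 -0.2942  0.0827] w 0.0076 g 41 q6 -99 je6 0.167
t11.00 turned 20.2  Tz 0.254  F(tool) [ 1.6  0.4 -5.1] pos [ 0.5624 -0.2943  0.0826] w 0.0071 g 41 q6 -88 je6 0.038
t11.17 turned 20.0  Tz 0.092  F(tool) [ 1.8  1.1 -4.9] pos [ 0.5624 -0.2943  0.0827] w 0.0070 g 41 q6 -89 je6 0.162
```

```bash

python3 -m jog '[{"linear":[0,0,0],"roll":0.5},{"linear":[0,0,0],"roll":1},{"linear":[0,0,0],"roll":0.5}]'>/dev/null; python3 t.py
python3 -m jog '[{"linear":[0,0,0],"roll":0},{"linear":[0,0,0],"roll":0}]'>/dev/null; python3 t.py
python3 -m jog '[{"linear":[0,0,0],"roll":0.5},{"linear":[0,0,0],"roll":1},{"linear":[0,0,0],"roll":0.5}]'>/dev/null; python3 t.py
python3 -m jog '[{"linear":[0,0,0],"roll":0},{"linear":[0,0,0],"roll":0}]'>/dev/null; python3 t.py
python3 -m jog '[{"linear":[0,0,0],"roll":0.5},{"linear":[0,0,0],"roll":0.5}]'>/dev/null; python3 t.py
python3 -m jog '[{"linear":[0,0,0],"roll":0},{"linear":[0,0,0],"roll":0}]'>/dev/null; python3 t.py
```

```text
t11.42 turned 30.2  Tz 0.266  F(tool) [ 1.9  0.7 -5. ] pos [ 0.5623 -0.2944  0.0827] w 0.0076 g 41 q6 -78 je6 0.038
t11.58 turned 30.0  Tz 0.064  F(tool) [ 1.9  0.6 -4.9] pos [ 0.5624 -0.2943  0.0827] w 0.0074 g 41 q6 -79 je6 0.162
t11.83 turned 40.2  Tz 0.325  F(tool) [ 1.6  0.5 -5.5] pos [ 0.5623 -0.2944  0.0827] w 0.0073 g 41 q6 -68 je6 0.038
t12.00 turned 40.0  Tz 0.080  F(tool) [ 2.2  0.2 -5.7] pos [ 0.5623 -0.2944  0.0827] w 0.0071 g 41 q6 -69 je6 0.163
t12.17 turned 45.1  Tz 0.256  F(tool) [ 2.3  0.6 -5.3] pos [ 0.5623 -0.2944  0.0827] w 0.0076 g 41 q6 -63 je6 -0.525
t12.33 turned 45.0  Tz 0.109  F(tool) [ 1.1 -0.6 -6.6] pos [ 0.5623 -0.2943  0.0827] w 0.0075 g 41 q6 -64 je6 0.176
```

```bash
cat > t.py <<'E'
from h import *
L=[];m=env.observe()['wrist_torque'][2]
for i in range(6):
    optics.get_image("top"); s=env.observe(); L.append(s['wrist_torque'][2])
R=s['tool_rot'];p=s['position'];y=np.degrees(np.arctan2(R[1,0],R[0,0]))
print("t%.2f turned %.1f moving %.3f stopped Tz %.3f +- %.3f F(tool) %s w %.4f g %.0f"%(s['time_s'],(160.28-y)%360,m,np.mean(L[2:]),np.std(L[2:]),(R.T@s['ft_force']).round(1),s['grip_width'],s['gripper_force']))
E
python3 t.py
python3 -m jog '[{"linear":[0,0,0],"roll":0.6},{"linear":[0,0,0],"roll":0.6}]'>/dev/null; python3 t.py
python3 -m jog '[{"linear":[0,0,0],"roll":0.6},{"linear":[0,0,0],"roll":0.6}]'>/dev/null; python3 t.py
python3 -m jog '[{"linear":[0,0,0],"roll":0.6},{"linear":[0,0,0],"roll":0.6}]'>/dev/null; python3 t.py
```

```text
t12.63 turned 45.0 moving 0.109 stopped Tz 0.077 +- 0.017 F(tool) [ 1.7 -0.4 -6. ] w 0.0073 g 41
t13.10 turned 51.0 moving 0.213 stopped Tz 0.084 +- 0.009 F(tool) [ 1.7 -1.  -6.1] w 0.0073 g 41
t13.57 turned 57.0 moving 0.234 stopped Tz 0.067 +- 0.035 F(tool) [ 1.9 -0.3 -5.9] w 0.0071 g 41
t14.03 turned 63.0 moving 0.205 stopped Tz 0.066 +- 0.047 F(tool) [ 1.  -0.8 -5.4] w 0.0072 g 41
```

```bash

python3 -m jog '[{"linear":[0,0,0],"roll":0.6},{"linear":[0,0,0],"roll":0.6}]'>/dev/null; python3 t.py
python3 -m jog '[{"linear":[0,0,0],"roll":0.6},{"linear":[0,0,0],"roll":0.6}]'>/dev/null; python3 t.py
python3 -m jog '[{"linear":[0,0,0],"roll":0.6},{"linear":[0,0,0],"roll":0.6}]'>/dev/null; python3 t.py
```

```text
t14.50 turned 69.0 moving 0.245 stopped Tz 0.063 +- 0.006 F(tool) [ 1.9 -1.3 -5.6] w 0.0073 g 41
t14.97 turned 75.0 moving 0.289 stopped Tz 0.091 +- 0.007 F(tool) [ 0.6 -1.5 -6.4] w 0.0073 g 41
t15.43 turned 81.0 moving 0.245 stopped Tz 0.050 +- 0.026 F(tool) [ 0.5 -1.9 -6.1] w 0.0073 g 41
```

```bash

python3 -m jog '[{"linear":[0,0,0],"roll":0.6},{"linear":[0,0,0],"roll":0.6}]'>/dev/null; python3 t.py
python3 -m jog '[{"linear":[0,0,0],"roll":0.6},{"linear":[0,0,0],"roll":0.6}]'>/dev/null; python3 t.py
python3 -m jog '[{"linear":[0,0,0],"roll":0.6},{"linear":[0,0,0],"roll":0.6}]'>/dev/null; python3 t.py
```

```text
t15.90 turned 87.0 moving 0.301 stopped Tz 0.080 +- 0.019 F(tool) [-0.3 -2.7 -6. ] w 0.0075 g 41
t16.37 turned 93.0 moving 0.283 stopped Tz 0.066 +- 0.020 F(tool) [ 1.1 -2.7 -5.7] w 0.0072 g 41
t16.83 turned 99.0 moving 0.228 stopped Tz 0.076 +- 0.031 F(tool) [ 1.2 -2.6 -6.7] w 0.0075 g 41
```

```bash

python3 -m jog '[{"linear":[0,0,0],"roll":0.6},{"linear":[0,0,0],"roll":0.6}]'>/dev/null; python3 t.py
python3 -m jog '[{"linear":[0,0,0],"roll":0.6},{"linear":[0,0,0],"roll":0.6}]'>/dev/null; python3 t.py
python3 -m jog '[{"linear":[0,0,0],"roll":0.6},{"linear":[0,0,0],"roll":0.6}]'>/dev/null; python3 t.py
```

```text
t17.30 turned 105.0 moving 0.242 stopped Tz 0.034 +- 0.037 F(tool) [ 0.1 -2.8 -5.5] w 0.0072 g 41
t17.77 turned 111.0 moving 0.271 stopped Tz 0.064 +- 0.025 F(tool) [-0.4 -3.  -5.2] w 0.0075 g 42
t18.23 turned 117.0 moving 0.207 stopped Tz 0.083 +- 0.040 F(tool) [-0.8 -2.8 -6.4] w 0.0076 g 42
```

```bash

python3 -m jog '[{"linear":[0,0,0],"roll":0.6},{"linear":[0,0,0],"roll":0.6}]'>/dev/null; python3 t.py
python3 -m jog '[{"linear":[0,0,0],"roll":0.6},{"linear":[0,0,0],"roll":0.6}]'>/dev/null; python3 t.py
python3 -m jog '[{"linear":[0,0,0],"roll":0.6},{"linear":[0,0,0],"roll":0.6}]'>/dev/null; python3 t.py
```

```text
t18.70 turned 123.0 moving 0.285 stopped Tz 0.060 +- 0.033 F(tool) [-0.9 -3.2 -7. ] w 0.0070 g 42
t19.17 turned 129.0 moving 0.283 stopped Tz 0.096 +- 0.021 F(tool) [-1.2 -2.4 -5.7] w 0.0075 g 42
t19.63 turned 135.0 moving 0.321 stopped Tz 0.156 +- 0.032 F(tool) [-2.2 -3.  -7. ] w 0.0076 g 42
```

```bash
python3 t.py
python3 -m jog '[{"linear":[0,0,0],"roll":0.6},{"linear":[0,0,0],"roll":0.6}]'>/dev/null; python3 t.py; python3 t.py
```

```text
t19.93 turned 135.0 moving 0.166 stopped Tz 0.143 +- 0.030 F(tool) [-1.6 -2.9 -7.2] w 0.0074 g 42
t20.40 turned 141.0 moving 0.340 stopped Tz 0.173 +- 0.005 F(tool) [-2.  -2.9 -6.3] w 0.0070 g 42
t20.70 turned 141.0 moving 0.180 stopped Tz 0.150 +- 0.029 F(tool) [-1.7 -2.2 -6.8] w 0.0074 g 42
```

The stopped torque stepped from about 0.07 to 0.15 Nm between 129° and 135° turned and stayed there, so the foot has bitten at about 132°. I turn to 152°, check, then release and lift.

```bash

python3 -m jog '[{"linear":[0,0,0],"roll":0.6},{"linear":[0,0,0],"roll":1},{"linear":[0,0,0],"roll":0.6}]'>/dev/null; python3 t.py; python3 t.py
```

```text
t21.25 turned 152.0 moving 0.341 stopped Tz 0.143 +- 0.018 F(tool) [-2.5 -3.3 -6.1] w 0.0071 g 42
t21.55 turned 152.0 moving 0.121 stopped Tz 0.153 +- 0.027 F(tool) [-3.2 -2.4 -7.2] w 0.0074 g 42
```

```bash
python3 -m jog '[{"linear":[0,0,0],"roll":0},{"linear":[0,0,0],"roll":0},{"linear":[0,0,0],"roll":0},{"linear":[0,0,0],"roll":0},{"linear":[0,0,-0.2],"roll":0},{"linear":[0,0,-0.6],"roll":0},{"linear":[0,0,-0.9],"roll":0},{"linear":[0,0,-0.9],"roll":0},{"linear":[0,0,-0.6],"roll":0}]' 0.1 40
python3 -m jog '[{"linear":[-0.8,0,0],"roll":0},{"linear":[-0.9,0,0],"roll":0},{"linear":[-0.9,0.1,0],"roll":0},{"linear":[-0.9,0.4,0],"roll":0},{"linear":[-0.6,0.7,0],"roll":0},{"linear":[-0.6,0.7,0],"roll":0},{"linear":[-0.6,0.7,0],"roll":0},{"linear":[-0.5,0.8,0],"roll":0},{"linear":[-0.5,0.8,0],"roll":0},{"linear":[0,0.8,0],"roll":0},{"linear":[0,0.7,0],"roll":0},{"linear":[0,0,0],"roll":0}]'
python3 - <<'E'
from h import *
for n in("scene","top"): cv2.imwrite(f"pics/{n}5.png",optics.get_image(n)[:,:,::-1])
a=cv2.imread("pics/scene5.png")[150:245,255:365];b=cv2.imread("pics/top5.png")[165:250,275:355]
cv2.imwrite("pics/crop5.png",np.hstack([cv2.resize(a,(440,380),interpolation=2),cv2.resize(b,(358,380),interpolation=2)]))
E
```

```text
time_s: 22.3
position: [0.5627, -0.2943, 0.2144]
tool_rot: [[0.99, 0.144, 0.003], [0.144, -0.99, -0.003], [0.003, 0.003, -1.0]]
ft_force: [1.3, -0.7, 0.3]
grip_width: 0.047
gripper_force: 0.0
time_s: 23.3
position: [0.3447, -0.56, 0.2093]
tool_rot: [[0.99, 0.141, -0.0], [0.141, -0.99, -0.001], [-0.0, 0.001, -1.0]]
ft_force: [-0.3, -0.3, -0.3]
grip_width: 0.0469
gripper_force: 0.0
```

View pics/crop5.png

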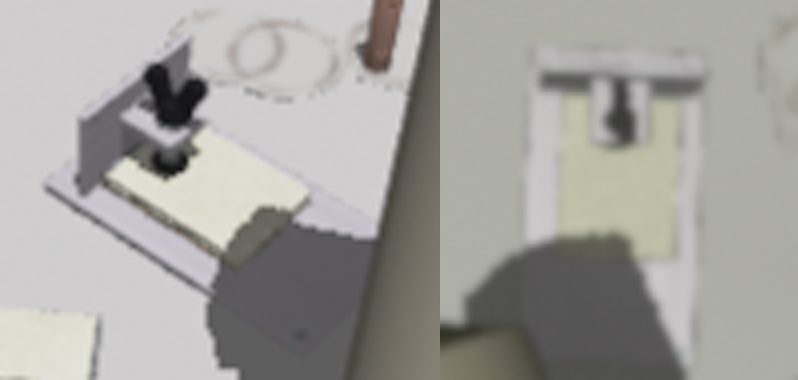

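The picture shows the pad square against the panel, the foot down on it at crop (170,160), the wings at the expected angle and the neighbouring things in place. I hand it in.

```bash
python3 -c "
from rig import env
print(env.close_job())"
```

```text
the job is handed in; nothing more can be done
None
```

I pushed the pad flush against the back panel, turned the knob about 20° past the point where the foot bit (felt as a step in torque), and handed the job in at about 23 s; no verdict came back.

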